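# Stand the fallen can back in its gap against the bench stop

### The arm

A 7-joint arm with a two-finger parallel gripper is mounted at the origin on a cart in front of the work surface, level with it; the furniture and walls round the work are solid. World frame = base frame: x ahead of the robot, y to its left, z up, the work surface at z = 0. Lengths are in m, angles in rad, forces in N, time in s.
With the tool pointing down it reaches from about 0.35 to 0.9 m from the base axis. Payload 8.1 kg.
Tool frame: the origin (TCP) lies midway between the tips of the shut fingers; the grasp point (between the pads) lies 19 mm behind it; z points along the fingers, y is the line along which they close (so a half turn about z gives the same grasp; the last joint's range is limited). The gripper opens to 92 mm and grips with 3 to 60 N. Pads are 19 mm wide; open, the fingers measure 130 mm over their backs; the gripper's body (75 mm by 190 mm) begins 47 mm behind the grasp point.
Start: joints at [1.147, 0.434, 0.025, 1.573, -0.012, 1.134, -0.075], TCP at [0.197, -0.593, 0.227] pointing down, gripper open.
Joint ranges: [-2.62, 2.62], [-0.44, 2.09], [-1.27, 1.32], [0.08, 2.57], [-1.32, 4.46], [0.12, 2], [-2.74, 2.74]. Speed limits (rad/s): [2.22, 2.22, 3.01, 3.01, 3.14, 3.14, 3.14].

### API

Orientations are given as a rotation vector (axis times angle).
In Python, from cell import observe, cams, job gives the robot as it stands. The module is installed in compiled form; this text tells all that it offers.
- The arm moves only by the tool step_arm, never from a script. Its argument "steps" is a list of rows, each a list of 6 numbers: the shift along the world's x, y, z in mm, then the turn, a rotation vector about the world's x, y, z in rad. In form: [[dx, dy, dz, rx, ry, rz], ...]. A call has 1 to 20 rows; each row shifts and turns the commanded pose from where the row before left it; what a row does not reach is not made up. A row lasts 1/12 s, in which the tool goes at most 41.7 mm and 7.16 degrees, less where a joint would pass 70% of its speed; a pose out of reach is approached as far as the arm can. A call with a gripper value outside its range is refused whole. "gripper" is the opening, from 0 (shut) to 1 (fully open), set as the call begins (left out, the last holds). The fingers move at their own pace and stop on an object; "force" is the grip in N (left out, the last holds). Time passes only in rows, so rows that do not move let the fingers close. It gives the time, the measured TCP pose, the force, the opening and the grip force at its end, in the units of the state.
- observe(): the state, without advancing time (a new reading comes with each control period).
- cams.get_image(name): name is "side" or "top" or "wrist"; returns the picture (384x512x3 uint8, red, green, blue); there is no depth.
- cams.get_calibration(name): a dict with "fov_y" (degrees; the focal length in pixels is half the picture's height over the tangent of half this angle, whatever the lens; pixels are square), "cx", "cy" (the principal point, pixels), "dist_coeffs" ([k1, k2, p1, p2, k3] as OpenCV has them; the pictures are not rectified), "world_to_cam" (4x4, takes a point from world to camera coordinates). Camera axes: x right, y up, looking along -z (the intrinsics and any distortion apply to the point x, -y, -z); pixel columns grow to the right and rows downward; lengths in m; the calibration is good to about 2 mm. A picture is of the moment at which its call begins: read the wrist's pose just before it. get_calibration takes no time and is no camera call; for the wrist camera it gives the pose at the moment of the call.
- job.sign_off(): hands the job in; it is judged then, once.
The state is a dict: "clock": time; "joints": joint angles; "dq": joint speeds; "joint_efforts": joint torques, N m; "position": TCP position; "ee_rot": TCP orientation; "force": force on the tool from outside, world axes, zero at the start; "ft_torque": the same for the moment, N m; "width": opening from 0.0 (shut) to 1.0 (fully open); "gripper_force": force on a finger pad.
Only numpy, scipy, OpenCV 4.12 (cv2) and the standard library are available. Lean on these libraries where they do the work, as an engineer would, in place of code of your own. Each camera call takes 0.05 s, during which the arm holds its last target. There are 200 camera calls.

### The job

The blue can with the rusty brown top has fallen over on the bench. Stand it upright on its base, brown top up, midway between the two food tins and with its side touching the metal bench stop that the tins are lined up against. Ease it gently against the stop, and leave the tins, the tape roll and the multimeter where they are.

Things in the scene. Friction and masses are not known exactly. Their poses are not given: they have to be found in the camera images.
- fallen_can: blue round metal can with a rusty brown top, 50 mm diameter, 165 mm long, about 0.2 kg, lying on its side at the start and free to roll; origin at the centre of its base, its z axis runs along the can from base to brown top (horizontal while it lies, up when it stands)
- can_top (a point): centre of the top of the blue can's brown end, on the can's axis 165 mm from the base
- short_tin: short round food tin, 75 mm diameter, 58 mm high, loose, standing 2 mm in front of the bench stop; origin at the centre of its underside, z up
- tall_tin: tall round green food tin, 75 mm diameter, 110 mm high, loose, standing 2 mm in front of the bench stop, its centre 180 mm from that of the short tin (either tin may be the left one), so that there are about 27 mm free on each side of the can in the gap; origin at the centre of its underside, z up
- back_stop: straight low bench stop screwed to the bench, wood strip faced with an aluminium angle, 460 mm long, 45 mm high, 33 mm deep; origin on the bench under its middle, y runs along it, -x points out of its front face towards the robot
- stop_face (a point): foot of the middle of the bench stop's upright front face (18 mm in front of the stop's origin); same axes as back_stop
- tape_roll: roll of cream tape lying flat, 96 mm diameter, 25 mm high, a bystander; origin at the centre of its underside
- multimeter: orange multimeter, 128x86x49 mm, a bystander; origin at the centre of its underside

How it is judged:
By the outcome, as a careful person would: the job done as asked, in the order asked, and still so for the second after the job is handed in, with the robot touching nothing.
It also fails if it takes over 37 s, if anything falls off the work surface, if the arm or the gripper's body presses on something with over 40 N, if the wrist force passes 120 N, or if a joint passes its speed limit or range.

## Working session

There is one attempt and no reset: what is moved stays moved. The work goes in short steps, Python scripts to look and compute and a tool call to move; the robot and the scene stay as the last step left them, time stands still between calls to the robot, and variables do not carry over. Pictures are saved under pics/ and viewed, at most 10 in all, crops included, and the job is handed in when it is done.

Besides the shell and the picture viewer there is one more tool, called as a command line: name --pt "numbers of a row" for each row, then --argument value for the rest. step_arm: Moves the arm, as the interface text tells. Its arguments: {"type":"object","properties":{"steps":{"type":"array","items":{"type":"array","items":{"type":"number"}}},"gripper":{"type":"number"},"force":{"type":"number"}},"required":["steps"]}

```bash
mkdir -p pics
python3 - <<'E'
from cell import observe,cams
import cv2
print(observe())
for n in ("side","top"):
    cv2.imwrite(f"pics/{n}0.png",cams.get_image(n)[:,:,::-1]); c=cams.get_calibration(n); print(n,c)
E
```

```text
{'clock': 0.0, 'joints': array([ 1.14739333,  0.4352367 ,  0.02496722,  1.57411151, -0.01159509,
        1.13398088, -0.07507878]), 'dq': array([ 1.62238144e-03, -6.47552303e-04,  1.94189478e-04, -2.68439743e-04,
        5.37382025e-05, -3.11078747e-04, -1.21009692e-03]), 'joint_efforts': array([-1.10456956e-04, -6.67854381e+01,  9.84919108e-01, -3.14465010e+01,
       -6.06178259e-02,  4.30789590e-02,  1.74933375e-04]), 'position': array([ 0.19686476, -0.59264289,  0.22593081]), 'ee_rot': array([-3.09975389e+00, -5.01447753e-01,  6.24706016e-04]), 'force': array([ 0.18432536, -0.20874477, -1.28245061]), 'ft_torque': array([-0.0670565 , -0.0553506 , -0.02416082]), 'gripper_force': 0.0, 'width': 0.9992956005092116}
side {'fov_y': 44.45602046496694, 'cx': 268.1058695624792, 'cy': 189.4681741950539, 'dist_coeffs': array([-0.06575699,  0.        ,  0.        ,  0.        ,  0.        ]), 'world_to_cam': array([[-0.98066806, -0.19555947,  0.0068302 ,  0.54052063],
       [ 0.11199001, -0.53228638,  0.83912421, -0.09520733],
       [-0.16046306,  0.82366723,  0.54389696, -1.29333673],
       [ 0.        ,  0.        ,  0.        ,  1.        ]])}
top {'fov_y': 57.76787822195404, 'cx': 256.3029672947203, 'cy': 190.15421499284741, 'dist_coeffs': array([-0.0660374,  0.       ,  0.       ,  0.       ,  0.       ]), 'world_to_cam': array([[-0.02267669, -0.99963414, -0.01474303,  0.02248431],
       [ 0.98602636, -0.02479756,  0.16473339, -0.54277997],
       [-0.16503871, -0.01080141,  0.98622794, -0.98649806],
       [ 0.        ,  0.        ,  0.        ,  1.        ]])}
```

View pics/top0.png

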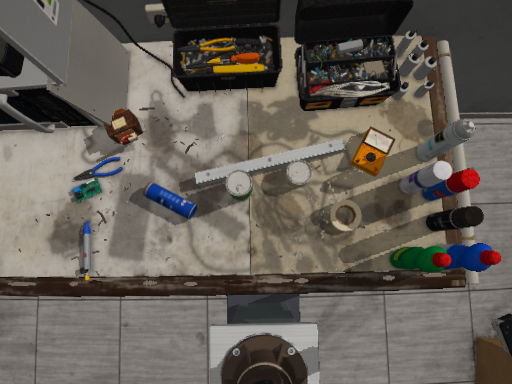

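View pics/side0.png

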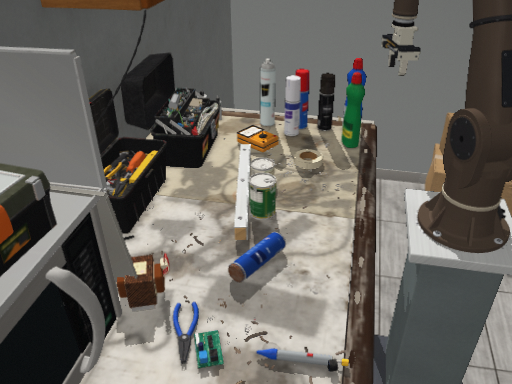

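The top view shows the can at about (170,200), the tall green tin at (238,184) and the short tin at (299,172). The stop strip runs from (196,180) to (345,145). In the side view the brown top is at (237,270), so it faces +y.

```bash
cat > h.py <<'E'
import numpy as np, cv2
from cell import observe,cams
def K(c):
    f=192/np.tan(np.radians(c['fov_y']/2)); return np.array([[f,0,c['cx']],[0,f,c['cy']],[0,0,1.]])
def ray(c,uv):
    p=cv2.undistortPoints(np.array(uv,float).reshape(-1,1,2),K(c),c['dist_coeffs'])[:,0]
    R=c['world_to_cam'][:3,:3];t=c['world_to_cam'][:3,3]
    return -R.T@t, np.c_[p[:,0],-p[:,1],-np.ones(len(p))]@R
def onz(c,uv,z):
    o,d=ray(c,uv); return o+d*((z-o[2])/d[:,2])[:,None]
def proj(c,P):
    W=c['world_to_cam']@np.diag([1,1,1,1.]); p=np.array(P,float).reshape(-1,3)@W[:3,:3].T+W[:3,3]
    return cv2.projectPoints(p*[1,-1,-1],np.zeros(3),np.zeros(3),K(c),c['dist_coeffs'])[0][:,0]
E
python3 - <<'E'
from h import *
T=cv2.imread('pics/top0.png');S=cv2.imread('pics/side0.png')
ct,cs=cams.get_calibration('top'),cams.get_calibration('side')
def big(m):
    k=max(cv2.findContours(m,0,1)[0],key=cv2.contourArea);return k[:,0].astype(float)
for n,I,c,roi in(('top',T,ct,(135,170,75,60)),('side',S,cs,(215,220,85,70))):
    x,y,w,h=roi;H=cv2.cvtColor(I[y:y+h,x:x+w],cv2.COLOR_BGR2HSV)
    m=cv2.inRange(H,(100,110,40),(130,255,255));k=big(m)+[x,y]
    r=cv2.minAreaRect(k.astype(np.float32));print(n,'rect',r)
    b=cv2.boxPoints(r); mids=[(b[i]+b[(i+1)%4])/2 for i in range(4)]
    print(np.round(onz(c,mids,.025),4), np.round(mids,1))
a=cv2.resize(T[130:225,140:355],None,fx=3.6,fy=3.6,interpolation=cv2.INTER_CUBIC)
cv2.imwrite('pics/topc.png',a)
b=cv2.resize(S[135:285,215:335],None,fx=4,fy=4,interpolation=cv2.INTER_CUBIC);cv2.imwrite('pics/sidec.png',b)
E
```

```text
top rect ((170.9000244140625, 200.70001220703125), (52.32398986816406, 15.652474403381348), 26.56505012512207)
[[0.5585 0.3424 0.025 ]
 [0.5419 0.2589 0.025 ]
 [0.4834 0.1976 0.025 ]
 [0.4995 0.2796 0.025 ]] [[147.5 189. ]
 [174.4 193.7]
 [194.3 212.4]
 [167.4 207.7]]
side rect ((260.90771484375, 252.7384796142578), (20.523157119750977, 52.62347412109375), 52.12501525878906)
[[0.5393 0.2333 0.025 ]
 [0.4785 0.1878 0.025 ]
 [0.4965 0.2862 0.025 ]
 [0.5531 0.3268 0.025 ]] [[254.6 244.6]
 [281.7 236.6]
 [267.2 260.8]
 [240.1 268.9]]
```

View pics/topc.png

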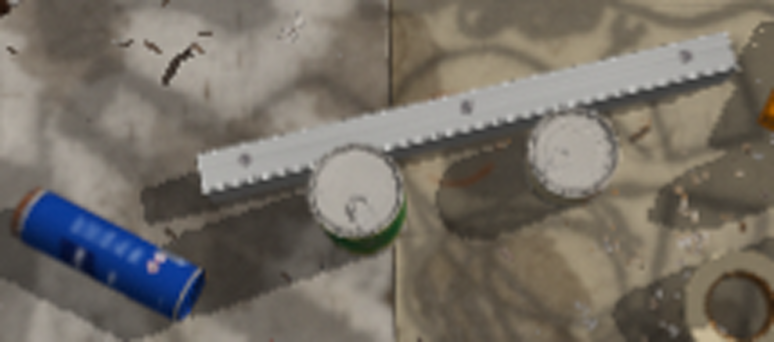

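View pics/sidec.png

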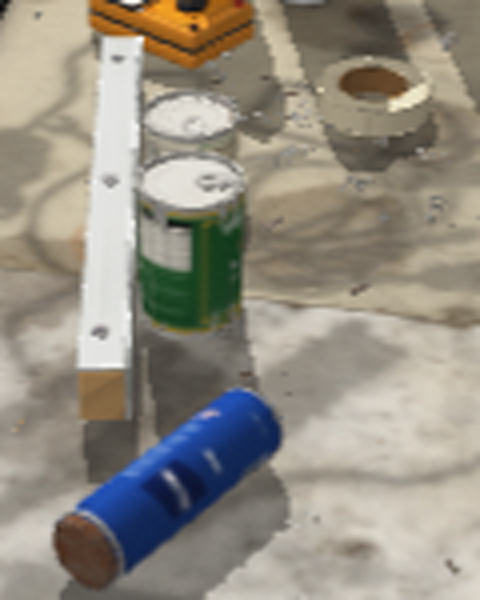

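The crops show the tall tin's lid at top crop (356,190) and the short tin's at (573,153). The stop's front top edge runs from (204,193) to (737,68). The brown can end is at (28,213) and the base end at (190,295). Next I convert these to positions and check them against the known sizes.

Run:
```python
from h import *
ct,cs=cams.get_calibration('top'),cams.get_calibration('side')
t=lambda a:(np.array(a,float)+.5)/3.6-.5+[140,130]
s=lambda a:(np.array(a,float)+.5)/4-.5+[215,135]
A=onz(ct,t([[356,190]]),.110)[0];B=onz(ct,t([[573,153]]),.058)[0]
print('tins top',A,B,np.linalg.norm((A-B)[:2]))
A2=onz(cs,s([[192,181]]),.110)[0];B2=onz(cs,s([[191,116]]),.058)[0]
print('tins side',A2,B2,np.linalg.norm((A2-B2)[:2]))
F=onz(ct,t([[204,193],[737,68],[198,155],[728,33]]),.045);print('stop top',F, np.linalg.norm(F[0]-F[1]))
F2=onz(cs,s([[130,368],[144,38],[79,368],[105,38]]),.045);print('stop side',F2)
for f in(F,F2):
    d=f[0]-f[1];d/=np.linalg.norm(d);n=np.array([-d[1],d[0],0]);  n*=np.sign(n[0])
    print('yaw',np.degrees(np.arctan2(-d[0],d[1])),'dist tins to face',[(f[0]-P)@n for P in(A,B,A2,B2)],'depth',(f[2]-f[0])@n)
# can: ends
print('can top view',onz(ct,t([[28,213],[190,293]]),.025))
print('can side view brown centre',onz(cs,s([[88,549]]),.025))
# silhouette of whole can, side lines: far end in side
m=(A+B)/2;print('mid',m)
print('rim highest', onz(ct,t([[40,190],[12,232],[204,268],[182,319]]),.025))
o=observe();import math
from scipy.spatial.transform import Rotation as R
print(R.from_rotvec(o['ee_rot']).as_matrix().round(3))
```

```text
tins top [0.55543151 0.05785454 0.11      ] [ 0.59174128 -0.11723637  0.058     ] 0.17881618507826924
tins side [0.55460496 0.06247127 0.11      ] [ 0.59208705 -0.1126925   0.058     ] 0.1791291558951415
stop top [[ 0.56861418  0.18829083  0.045     ]
 [ 0.66431566 -0.26013018  0.045     ]
 [ 0.60102649  0.19354508  0.045     ]
 [ 0.69514395 -0.2545936   0.045     ]] 0.4585195473690145
stop side [[ 0.56831728  0.19050495  0.045     ]
 [ 0.66282664 -0.25629408  0.045     ]
 [ 0.60028231  0.1972091   0.045     ]
 [ 0.69504438 -0.24947157  0.045     ]]
yaw 12.047260533422381 dist tins to face [np.float64(0.04011678685826954), np.float64(0.04115141693222993), np.float64(0.03996153350958241), np.float64(0.03986487655560512)] depth 0.03279511358681051
yaw 11.943462168860668 dist tins to face [np.float64(0.04005834799461445), np.float64(0.04076903441755849), np.float64(0.039911586999937756), np.float64(0.039490415891164206)] depth 0.032660458137785044
can top view [[0.55909826 0.34269064 0.025     ]
 [0.48771806 0.20334149 0.025     ]]
can side view brown centre [[0.55858263 0.33831859 0.025     ]]
mid [ 0.5735864  -0.02969092  0.084     ]
rim highest [[0.57873706 0.33288106 0.025     ]
 [0.54308    0.35603235 0.025     ]
 [0.50849646 0.19166434 0.025     ]
 [0.46610319 0.20992457 0.025     ]]
[[ 0.949  0.315 -0.001]
 [ 0.315 -0.949  0.001]
 [-0.    -0.001 -1.   ]]
```

Both views agree: the tins are 179 mm apart, the stop yaw is 12° and its depth is 33 mm. I'll grip the can near its brown end with the tool tilted, so that it stands up with the gripper above the tins. First I lift clear of the bottles.

step_arm --pt "0 0 40 0 0 0" --pt "0 0 40 0 0 0.1" --pt "0 0 40 0 0 0.1" --pt "0 10 40 0 0 0.1" --pt "5 20 35 0 0 0.1" --pt "10 35 20 0 0 0.1" --pt "14 37 10 0 0 0.1" --pt "15 37 0 0 0 0.1" --pt "15 37 0 0 0 0.07" --pt "15 37 0 0 0 0" --pt "15 37 0 0 0 0" --pt "15 37 0 0 0 0" --pt "15 37 0 0 0 0" --pt "15 37 0 0 0 0" --pt "15 37 0 0 0 0" --pt "15 37 0 0 0 0" --pt "15 37 0 0 0 0" --pt "15 37 0 0 0 0" --pt "15 37 0 0 0 0" --pt "15 37 0 0 0 0" --gripper 1 --force 40

```text
clock: 1.77
position: [0.421, -0.0082, 0.4518]
ee_rot: [2.686, 1.629, 0.0]
force: [1.1, -0.2, -0.9]
width: 1.004
gripper_force: 0.0
```

```bash
cat >> h.py <<'E'
from scipy.spatial.transform import Rotation as Ro
def frame(az,p):
    """tool rotation: x towards az, z down, then fingers tipped by p back towards -az"""
    a=np.array([np.cos(az),np.sin(az),0]);u=np.cross([0,0,1],a)
    x=a;z=np.array([0,0,-1.]);M=np.c_[x,np.cross(z,x),z]
    return Ro.from_rotvec(u*p)*Ro.from_matrix(M)
def delta(pos,rot):
    """shift in mm, turn rotvec to reach the pose"""
    o=observe();d=(np.array(pos)-o['position'])*1000;r=(rot*Ro.from_rotvec(o['ee_rot']).inv()).as_rotvec()
    return d.round(1),r.round(3),np.linalg.norm(d).round(1),np.degrees(np.linalg.norm(r)).round(1)
E
python3 - <<'E'
from h import *
o=observe();print(o['clock'],o['joints'].round(2),o['position'],o['force'].round(1))
c=cams.get_calibration('wrist');W=np.linalg.inv(c['world_to_cam']);R=Ro.from_rotvec(o['ee_rot'])
print('cam in tool',R.inv().apply(W[:3,3]-o['position']),R.inv().apply(-W[:3,2]))
f=frame(np.radians(62.5),np.radians(25));G=np.array([.548,.320,.030]);z=f.as_matrix()[:,2]
T=G+.019*z;print('grasp',T,z);print('pre',T-.13*z,delta(T-.13*z,f))
E
```

```text
1.7667 [ 0.57  0.03 -0.68  1.56  0.02  1.55 -0.59] [ 0.42103042 -0.00820644  0.45178099] [ 1.1 -0.2 -0.9]
cam in tool [ 0.06537515 -0.00030955 -0.15789563] [-2.50243776e-01 -4.07022495e-04  9.68182776e-01]
grasp [0.54429228 0.31287753 0.01278015] [-0.1951434  -0.37486698 -0.90630779]
pre [0.56966092 0.36161023 0.13060016] (array([ 148.6,  369.8, -321.2]), array([-0.387,  0.202,  0.   ]), np.float64(511.9), np.float64(25.0))
```

step_arm --pt "10 26 -14 -0.026 0.0135 0" --pt "10 26 -14 -0.026 0.0135 0" --pt "10 26 -14 -0.026 0.0135 0" --pt "10 26 -14 -0.026 0.0135 0" --pt "10 26 -14 -0.026 0.0135 0" --pt "10 26 -14 -0.026 0.0135 0" --pt "10 26 -17 -0.026 0.0135 0" --pt "10 26 -20 -0.026 0.0135 0" --pt "10 26 -20 -0.026 0.0135 0" --pt "10 26 -20 -0.026 0.0135 0" --pt "10 26 -20 -0.026 0.0135 0" --pt "10 26 -20 -0.026 0.0135 0" --pt "10 26 -20 -0.026 0.0135 0" --pt "10 26 -20 -0.026 0.0135 0" --pt "8 6 -15 -0.023 0.013 0" --pt "0 0 0 0 0 0"

```text
clock: 3.1
position: [0.5677, 0.3615, 0.1891]
ee_rot: [2.443, 1.49, -0.556]
force: [0.4, 0.8, -0.6]
width: 0.999
gripper_force: 0.0
```

Run:
```python
from h import *
o=observe();print(o['clock'],o['joints'].round(2),o['position'],o['force'].round(1))
c=cams.get_calibration('wrist');I=cams.get_image('wrist')[:,:,::-1].copy()
a=np.array([np.cos(np.radians(62.5)),np.sin(np.radians(62.5)),0]);b=np.array([.4844,.1978,.025])
for s in np.linspace(0,.165,7): cv2.circle(I,tuple(int(v) for v in proj(c,b+s*a)[0]),3,(0,255,0),1)
cv2.imwrite('pics/w1.png',I)
f=frame(np.radians(62.5),np.radians(25));G=np.array([.548,.320,.030]);z=f.as_matrix()[:,2]
print(delta(G+.019*z-.13*z,f))
```

```text
3.1 [-0.45  0.9  -0.66  1.02  0.55  1.81 -1.49] [0.56772456 0.36149502 0.18907598] [ 0.4  0.8 -0.6]
(array([  1.6,   1. , -61.1]), array([ 0.003, -0.005, -0.002]), np.float64(61.1), np.float64(0.4))
```

View pics/w1.png

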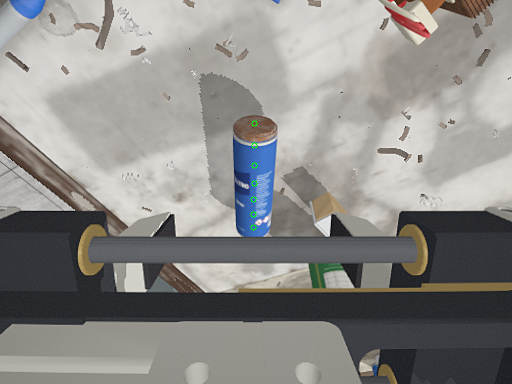

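The wrist view shows the can axis right on my overlay at column 255. The brown cap is centred at (255,128), about 3–5 mm nearer than I predicted, so I shift the grasp 3 mm and descend.

step_arm --pt "0 -1 -20 0 0 0" --pt "0 -1 -20 0 0 0" --pt "0.5 -1 -18.5 0 0 0" --pt "-4 -7.5 -18 0 0 0" --pt "-4 -7.5 -18 0 0 0" --pt "-4 -7.5 -18 0 0 0" --pt "-4 -7.5 -18 0 0 0" --pt "-3 -6 -14.5 0 0 0" --pt "-2.5 -5 -12 0 0 0" --pt "-2 -4 -10 0 0 0" --pt "-2 -3.7 -9.3 0 0 0" --pt "0 0 0 0 0 0" --pt "0 0 0 0 0 0"

```text
clock: 4.23
position: [0.5441, 0.308, 0.0197]
ee_rot: [2.45, 1.486, -0.544]
force: [1.3, 0.6, 0.3]
width: 1.0
gripper_force: 0.0
```

Run:
```python
from h import *
o=observe();print(o['clock'],o['joints'].round(2),o['position'],o['force'].round(1))
f=frame(np.radians(62.5),np.radians(25));G=np.array([.5465,.317,.030]);z=f.as_matrix()[:,2]
print(delta(G+.019*z,f))
cv2.imwrite('pics/w2.png',cams.get_image('wrist')[:,:,::-1])
```

```text
4.2333 [-0.36  0.98 -0.65  1.34  0.61  1.47 -1.59] [0.54414239 0.30804411 0.01966946] [1.3 0.6 0.3]
(array([-1.4,  1.8, -6.9]), array([-0., -0.,  0.]), np.float64(7.3), np.float64(0.0))
```

View pics/w2.png

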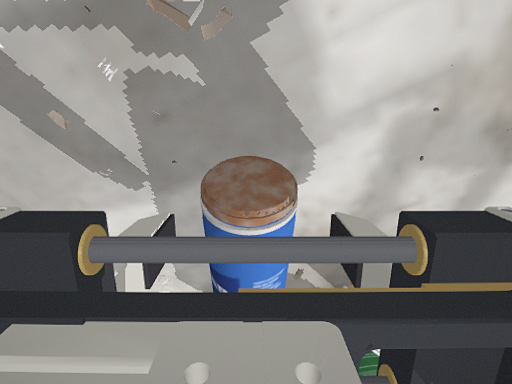

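The can is centred between the fingers to within about 3 mm (cap centre at (249,187)). I finish the small offset and close.

step_arm --pt "-1 1 -3 0 0 0" --pt "-1 0.7 -3 0 0 0" --pt "0 0 0 0 0 0"

```text
clock: 4.53
position: [0.5416, 0.3104, 0.0131]
ee_rot: [2.449, 1.488, -0.544]
force: [-0.1, 0.6, -0.1]
width: 1.0
gripper_force: 0.0
```

step_arm --pt "0 0 0 0 0 0" --pt "0 0 0 0 0 0" --pt "0 0 0 0 0 0" --pt "0 0 0 0 0 0" --pt "0 0 0 0 0 0" --pt "0 0 0 0 0 0" --pt "0 0 0 0 0 0" --pt "0 0 0 0 0 0" --gripper 0.3 --force 40

```text
clock: 5.2
position: [0.5421, 0.3098, 0.0135]
ee_rot: [2.45, 1.487, -0.544]
force: [0.4, 0.6, 0.8]
width: 0.54
gripper_force: 40.0
```

Run:
```python
from h import *
o=observe();print(o['clock'],o['joints'].round(2),o['position'],o['force'].round(1),o['width'],o['gripper_force'])
I=cams.get_image('wrist');c=cams.get_calibration('wrist')
H=cv2.cvtColor(I[130:235,180:320],cv2.COLOR_RGB2HSV);m=cv2.inRange(H,(0,70,30),(20,255,255))
k=max(cv2.findContours(m,0,1)[0],key=cv2.contourArea)[:,0]+[180,130];e=cv2.fitEllipse(cv2.convexHull(k.astype(np.int32)));print(e,k.min(0),k.max(0))
R=Ro.from_rotvec(o['ee_rot']);g=o['position']-.019*R.as_matrix()[:,2]
# ray meets vertical plane through tool perpendicular to tool y: solve for point at z=.025
P=onz(c,[e[0]],.025)[0];a=np.array([np.cos(np.radians(62.5)),np.sin(np.radians(62.5)),0]);print('grasp',g,'cap',P,'along',(P-g)@a)
```

```text
5.2 [-0.36  0.98 -0.65  1.35  0.62  1.46 -1.6 ] [0.54210016 0.30981053 0.0134619 ] [0.4 0.6 0.8] 0.5398607959686964 39.99373733997345
((252.21841430664062, 200.27127075195312), (73.61207580566406, 100.07888793945312), 90.26998138427734) [203 164] [301 234]
grasp [0.54581538 0.31693403 0.03067971] cap [0.55655393 0.33826907 0.025     ] along 0.02388292594202176
```

Run:
```python
from h import *
r=np.radians
o=observe();g=o['position']-.019*Ro.from_rotvec(o['ee_rot']).as_matrix()[:,2]
f=frame(r(62.5),r(-65));z=f.as_matrix()[:,2]
print('stand in place, g 0.26 up:',delta(g+[-.06,-.08,.26]+.019*z,f))
f2=frame(r(12),r(-65));z=f2.as_matrix()[:,2];n=np.array([np.cos(r(12)),np.sin(r(12)),0])
C=np.array([.5875,-.0245,0])-.13*n-.0057*n+[0,0,.2]
print('stage g',C,'tcp',C+.019*z, 'rotvec',f2.as_rotvec(),'from stand tcp',C+.019*z-(g+[-.06,-.08,.26]+.019*f.as_matrix()[:,2]),(f2*f.inv()).as_rotvec())
```

```text
stand in place, g 0.26 up: (array([-48.3, -57.6, 269.2]), array([ 1.393, -0.726, -0.   ]), np.float64(279.5), np.float64(90.0))
stage g [ 0.45476537 -0.05271362  0.2       ] tcp [ 0.47160892 -0.04913341  0.19197025] rotvec [-2.54482877 -0.26747228 -1.62123473] from stand tcp [-0.02216379 -0.30137146 -0.09069026] [-1.14699085e-16 -2.15060785e-17 -8.81391272e-01]
```

step_arm --pt "0 0 10 0 0 0" --pt "0 0 20 0 0 0" --pt "0 0 25 0 0 0" --pt "0 0 25 0 0 0" --pt "-3 -4 14 0.0871 -0.0454 0" --pt "-3 -4 14 0.0871 -0.0454 0" --pt "-3 -4 12 0.0871 -0.0454 0" --pt "-3 -4 12 0.0871 -0.0454 0" --pt "-3 -4 12 0.0871 -0.0454 0" --pt "-3 -4 12 0.0871 -0.0454 0" --pt "-3 -4 12 0.0871 -0.0454 0" --pt "-3 -4 12 0.0871 -0.0454 0" --pt "-3 -4 12 0.0871 -0.0454 0" --pt "-3 -4 12 0.0871 -0.0454 0" --pt "-3 -4 12 0.0871 -0.0454 0" --pt "-3 -4 12 0.0871 -0.0454 0" --pt "-3 -4 12 0.0871 -0.0454 0" --pt "-3 -2 12 0.0871 -0.0454 0" --pt "-3 -2 12 0.0871 -0.0454 0" --pt "-3 -1 12 0.0871 -0.0454 0"

```text
clock: 6.92
position: [0.489, 0.2686, 0.25]
ee_rot: [-2.141, -1.337, -0.916]
force: [-0.7, 0.5, -1.9]
width: 0.535
gripper_force: 40.0
```

Run:
```python
from h import *
r=np.radians
o=observe();print(o['clock'],o['joints'].round(2),o['position'],o['force'].round(1),o['width'],o['gripper_force'])
print(delta([.494,.252,.283],frame(r(62.5),r(-65))))
```

```text
6.9167 [ 0.82  0.43 -1.25  2.19 -0.71  0.3  -0.1 ] [0.48896345 0.2685991  0.25001569] [-0.7  0.5 -1.9] 0.5354425894183198 39.990670680999756
(array([  5. , -16.6,  33. ]), array([ 0.263, -0.162, -0.042]), np.float64(37.3), np.float64(17.9))
```

Run:
```python
from h import *
r=np.radians
print(delta([.4716,-.0491,.25],frame(r(12),r(-65))))
print(delta([.43,.10,.28],frame(r(35),r(-65))))
```

```text
(array([ -17.4, -317.7,   -0. ]), array([ 0.174, -0.268, -0.916]), np.float64(318.2), np.float64(55.6))
(array([ -59. , -168.6,   30. ]), array([ 0.219, -0.223, -0.518]), np.float64(181.1), np.float64(34.7))
```

step_arm --pt "-6 -17 3 0.022 -0.022 -0.052" --pt "-6 -17 3 0.022 -0.022 -0.052" --pt "-6 -17 3 0.022 -0.022 -0.052" --pt "-6 -17 3 0.022 -0.022 -0.052" --pt "-6 -17 3 0.022 -0.022 -0.052" --pt "-6 -17 3 0.022 -0.022 -0.052" --pt "-6 -17 3 0.022 -0.022 -0.052" --pt "-6 -17 3 0.022 -0.022 -0.052" --pt "-6 -17 3 0.022 -0.022 -0.052" --pt "-6 -17 3 0.022 -0.022 -0.052" --pt "0 0 0 0 0 0"

```text
clock: 7.83
position: [0.4605, 0.0543, 0.3128]
ee_rot: [-2.296, -0.852, -1.246]
force: [0.6, -0.2, -2.8]
width: 0.533
gripper_force: 40.0
```

Run:
```python
from h import *
r=np.radians
o=observe();print(o['clock'],o['joints'].round(2),o['position'],o['force'].round(1),o['width'],o['gripper_force'])
print(delta([.43,.10,.28],frame(r(35),r(-65))))
print(delta([.4716,-.0491,.25],frame(r(12),r(-65))))
```

```text
7.8333 [ 1.65  0.15 -1.26  2.35 -1.32  0.8   0.58] [0.46051589 0.05428875 0.31275503] [ 0.6 -0.2 -2.8] 0.5330053315075067 39.98889863491058
(array([-30.5,  45.7, -32.8]), array([ 0.036, -0.126, -0.131]), np.float64(64.0), np.float64(10.6))
(array([  11.1, -103.4,  -62.8]), array([ 0.01 , -0.132, -0.532]), np.float64(121.5), np.float64(31.4))
```

The arm is against its joint 3 and 5 limits when yawed this way. A tool azimuth of about 50° at the placing pose should suit it, and the gripper stays above both tins there. I work out that move.

Run:
```python
from h import *
r=np.radians
for az in(45,55):
    f=frame(r(az),r(-65));d=np.array([np.cos(r(az)),np.sin(r(az)),0]);z=f.as_matrix()[:,2]
    T=np.array([.5679,-.0287,.30])-.0057*d+.019*z;print(az,T,delta(T,f))
```

```text
45 [ 0.57604576 -0.02055424  0.29197025] (array([115.5, -74.8, -20.8]), array([ 0.046, -0.122,  0.044]), np.float64(139.2), np.float64(7.9))
55 [ 0.57450751 -0.01926349  0.29197025] (array([114. , -73.6, -20.8]), array([ 0.057, -0.118,  0.218]), np.float64(137.2), np.float64(14.6))
```

step_arm --pt "11 -7.5 0 0.006 -0.012 0.012" --pt "11 -7.5 0 0.006 -0.012 0.012" --pt "11 -7.5 0 0.006 -0.012 0.012" --pt "11 -7.5 0 0.006 -0.012 0.012" --pt "11 -7.5 0 0.006 -0.012 0.012" --pt "11 -7.5 -2 0.006 -0.012 0.012" --pt "11 -7.5 -4 0.006 -0.012 0.012" --pt "11 -7.5 -5 0.006 -0.012 0.012" --pt "11 -7.5 -5 0.006 -0.012 0.012" --pt "11 -7.5 -5 0.006 -0.012 0.012" --pt "0 0 0 0 0 0"

```text
clock: 8.75
position: [0.5727, -0.0177, 0.2912]
ee_rot: [-2.1, -0.973, -1.345]
force: [0.6, -0.9, -1.8]
width: 0.537
gripper_force: 40.0
```

Run:
```python
from h import *
r=np.radians
o=observe();print(o['clock'],o['joints'].round(2),o['position'],o['force'].round(1),o['width'],o['gripper_force'])
R=Ro.from_rotvec(o['ee_rot']).as_matrix();print(R.round(3))
for az in(45,50,55):
    f=frame(r(az),r(-65));d=np.array([np.cos(r(az)),np.sin(r(az)),0]);z=f.as_matrix()[:,2]
    T=np.array([.5679,-.0287,.30])-.0057*d+.019*z;print(az,T,delta(T,f))
```

```text
8.75 [ 1.33  0.6  -1.07  2.1  -1.08  0.65  0.61] [ 0.57267551 -0.01765012  0.29122493] [ 0.6 -0.9 -1.8] 0.5368815554598353 39.98873591423035
[[ 0.272  0.765  0.584]
 [ 0.315 -0.644  0.697]
 [ 0.909 -0.006 -0.416]]
45 [ 0.57604576 -0.02055424  0.29197025] (array([ 3.4, -2.9,  0.7]), array([-0.009,  0.001, -0.086]), np.float64(4.5), np.float64(4.9))
50 [ 0.57530482 -0.01987528  0.29197025] (array([ 2.6, -2.2,  0.7]), array([-0.009,  0.   ,  0.002]), np.float64(3.5), np.float64(0.5))
55 [ 0.57450751 -0.01926349  0.29197025] (array([ 1.8, -1.6,  0.7]), array([-0.009,  0.   ,  0.089]), np.float64(2.6), np.float64(5.1))
```

```bash
cat > look.py <<'E'
import sys
from h import *
S=cams.get_image('side')[:,:,::-1];T=cams.get_image('top')[:,:,::-1]
cv2.imwrite('pics/%s_s.png'%sys.argv[1],S);cv2.imwrite('pics/%s_t.png'%sys.argv[1],T)
a=cv2.resize(S[90:240,200:320],(480,600),interpolation=cv2.INTER_CUBIC);b=cv2.resize(T[110:230,205:325],(320,320),interpolation=cv2.INTER_CUBIC)
b=cv2.copyMakeBorder(b,0,280,0,0,0);cv2.imwrite('pics/%s.png'%sys.argv[1],np.hstack([a,b]))
E
python3 look.py p1
```

```text
(no output)
```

View pics/p1.png

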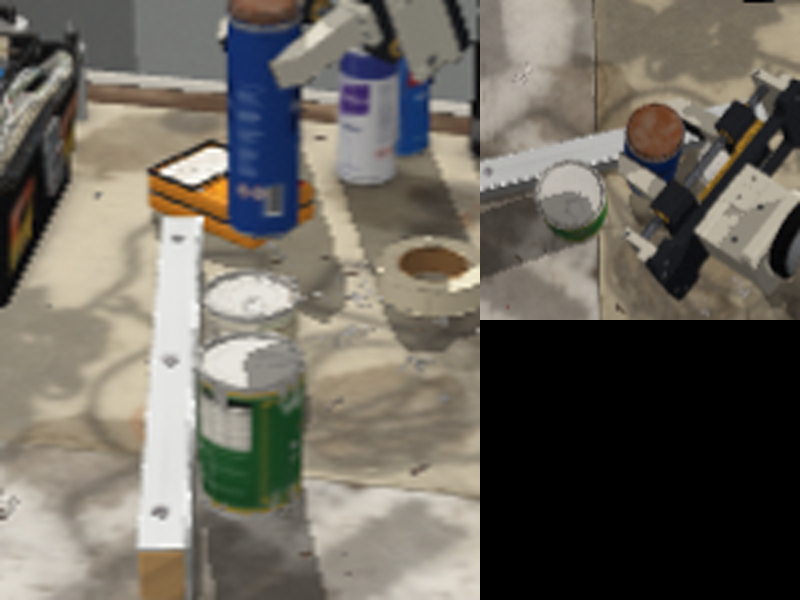

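Run:
```python
from h import *
r=np.radians
o=observe();R=Ro.from_rotvec(o['ee_rot']).as_matrix();g=o['position']-.019*R[:,2]
d=R[:,2]*[1,1,0];d/=np.linalg.norm(d);C=g+.0057*d;print('pred axis',C)
ct,cs=cams.get_calibration('top'),cams.get_calibration('side')
I=cv2.imread('pics/p1_t.png');H=cv2.cvtColor(I[140:180,250:290],cv2.COLOR_BGR2HSV)
m=cv2.inRange(H,(0,70,40),(18,255,255));k=max(cv2.findContours(m,0,1)[0],key=cv2.contourArea)[:,0]+[250,140]
e=cv2.fitEllipse(k);print('cap ellipse',e)
print('cap top view',onz(ct,[e[0]],C[2]+.027))
print('pred top px',proj(ct,[C+[0,0,.027]]))
I=cv2.imread('pics/p1_s.png');H=cv2.cvtColor(I,cv2.COLOR_BGR2HSV);m=cv2.inRange(H,(105,120,40),(130,255,255))
for v in(118,126,134,142):
    u=np.where(m[v,245:285])[0]+245;print(v,u.min(),u.max(),(u.min()+u.max())/2)
u=np.argwhere(m[:,264:268].any(1));print('bottom row',u[u<170].max())
for h in(.0,-.07,-.10,-.138):print(proj(cs,[C+[0,0,h]]))
# nearest bottom rim point toward camera
cam=-cs['world_to_cam'][:3,:3].T@cs['world_to_cam'][:3,3];q=(cam-C)*[1,1,0];q/=np.linalg.norm(q)
print('pred base rim px',proj(cs,[C+.025*q-[0,0,.138]]))
```

```text
pred axis [ 0.56321664 -0.02379413  0.30005893]
cap ellipse ((265.4219055175781, 155.50721740722656), (19.579505920410156, 37.04022979736328), 126.80919647216797)
cap top view [[ 0.57204958 -0.01519453  0.32705893]]
pred top px [[269.48523598 159.33887276]]
118 257 273 265.0
126 257 273 265.0
134 257 273 265.0
142 257 273 265.0
bottom row 148
[[266.17615017 101.65544803]]
[[266.05604713 125.74212859]]
[[266.00687466 135.65206692]]
[[265.94646938 147.86453044]]
pred base rim px [[265.92546937 152.12026381]]
```

The can hangs upright: its side-view edges stay at columns 257 and 273 all the way down, and the cap is at top-view (270,159). I centre it on the gap and descend.

step_arm --pt "1.5 -2.5 0 0 0 0" --pt "1.5 -2.5 -5 0 0 0" --pt "0 0 -15 0 0 0" --pt "0 0 -15 0 0 0" --pt "0 0 -15 0 0 0" --pt "0 0 -15 0 0 0" --pt "0 0 -15 0 0 0" --pt "0 0 -15 0 0 0" --pt "0 0 -15 0 0 0" --pt "0 0 -15 0 0 0" --pt "0 0 -10 0 0 0" --pt "0 0 -4 0 0 0" --pt "0 0 0 0 0 0" --pt "0 0 0 0 0 0"

```text
clock: 10.02
position: [0.5736, -0.0205, 0.1535]
ee_rot: [-2.099, -0.974, -1.344]
force: [0.6, 0.0, -2.3]
width: 0.538
gripper_force: 40.0
```

```bash
python3 - <<'E'
from h import *
r=np.radians
o=observe();print(o['clock'],o['joints'].round(2),o['position'],o['force'].round(1),o['width'],o['gripper_force'])
R=Ro.from_rotvec(o['ee_rot']).as_matrix();g=o['position']-.019*R[:,2];d=R[:,2]*[1,1,0];d/=np.linalg.norm(d);print('C',g+.0057*d)
print(delta([.5,0,.15],frame(r(50),r(-65))))
E
python3 look.py p2
```

```text
10.0167 [ 1.28  0.94 -1.05  2.16 -1.12  0.39  0.92] [ 0.57362477 -0.02050344  0.15353714] [ 0.6  0.  -2.3] 0.5382131768938635 39.99055802822113
C [ 0.56621195 -0.0293943   0.16144599]
(array([-73.6,  20.5,  -3.5]), array([-0.009, -0.   , -0.   ]), np.float64(76.5), np.float64(0.5))
```

View pics/p2.png

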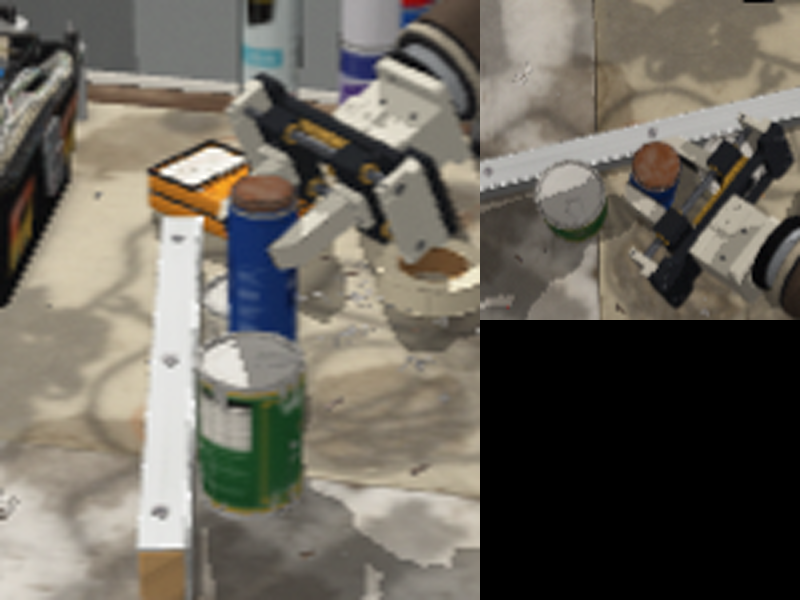

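Run:
```python
from h import *
ct,cs=cams.get_calibration('top'),cams.get_calibration('side')
s=(np.array([264,190.])+.5)/4-.5+[200,90];t=(np.array([655-480,165.])+.5)*.375-.5+[205,110]
o1,d1=ray(cs,s);o2,d2=ray(ct,t);d1/=np.linalg.norm(d1);d2/=np.linalg.norm(d2)
A=np.c_[d1[0],-d2[0]];k=np.linalg.lstsq(A,o2-o1,rcond=None)[0];p,q=o1+k[0]*d1[0],o2+k[1]*d2[0];print(p,q)
print(onz(ct,t,.19),onz(cs,s,.19))
```

```text
[ 0.56533263 -0.0290437   0.19274616] [ 0.56572328 -0.02900846  0.19283165]
[[ 0.56635102 -0.02909756  0.19      ]] [[ 0.56641881 -0.03442167  0.19      ]]
```

The cap triangulates to z = 0.193 and axis (0.5655, -0.029), so the base is about 28 mm up. Next I lower most of that, then creep to contact.

step_arm --pt "0 0 -8 0 0 0" --pt "0 0 -8 0 0 0" --pt "0 0 -4 0 0 0" --pt "0 0 -1.5 0 0 0" --pt "0 0 0 0 0 0"

```text
clock: 10.53
position: [0.5734, -0.0204, 0.131]
ee_rot: [-2.099, -0.973, -1.342]
force: [0.4, -0.8, -1.8]
width: 0.532
gripper_force: 40.0
```

step_arm --pt "0 0 -1 0 0 0" --pt "0 0 -1 0 0 0" --pt "0 0 0 0 0 0"

```text
clock: 10.78
position: [0.5736, -0.0205, 0.1295]
ee_rot: [-2.099, -0.974, -1.343]
force: [0.8, -0.3, -2.0]
width: 0.537
gripper_force: 40.0
```

step_arm --pt "0 0 -1 0 0 0" --pt "0 0 -1 0 0 0" --pt "0 0 0 0 0 0"

```text
clock: 11.03
position: [0.5735, -0.0206, 0.1274]
ee_rot: [-2.1, -0.975, -1.343]
force: [0.3, -0.3, -2.1]
width: 0.537
gripper_force: 40.0
```

step_arm --pt "0 0 -1 0 0 0" --pt "0 0 0 0 0 0"

```text
clock: 11.2
position: [0.5735, -0.0205, 0.1264]
ee_rot: [-2.099, -0.974, -1.343]
force: [-0.3, -0.3, -2.1]
width: 0.537
gripper_force: 40.0
```

step_arm --pt "0 0 -1 0 0 0" --pt "0 0 0 0 0 0"

```text
clock: 11.37
position: [0.5735, -0.0205, 0.1254]
ee_rot: [-2.099, -0.974, -1.343]
force: [0.5, -0.2, -1.8]
width: 0.537
gripper_force: 40.0
```

step_arm --pt "0 0 -1 0 0 0" --pt "0 0 0 0 0 0"

```text
clock: 11.53
position: [0.5735, -0.0205, 0.1244]
ee_rot: [-2.099, -0.974, -1.343]
force: [0.6, 0.2, -2.6]
width: 0.541
gripper_force: 40.0
```

step_arm --pt "0 0 -1 0 0 0" --pt "0 0 0 0 0 0"

```text
clock: 11.7
position: [0.5735, -0.0205, 0.1233]
ee_rot: [-2.099, -0.974, -1.343]
force: [0.4, -0.1, -2.1]
width: 0.535
gripper_force: 40.0
```

step_arm --pt "0 0 -1 0 0 0" --pt "0 0 0 0 0 0"

```text
clock: 11.87
position: [0.5737, -0.0201, 0.1231]
ee_rot: [-2.098, -0.975, -1.344]
force: [0.2, -0.2, 0.9]
width: 0.538
gripper_force: 40.0
```

step_arm --pt "0 0 -1 0 0 0" --pt "0 0 0 0 0 0"

```text
clock: 12.03
position: [0.5739, -0.0197, 0.123]
ee_rot: [-2.096, -0.975, -1.346]
force: [-0.8, -1.0, 6.6]
width: 0.533
gripper_force: 40.0
```

step_arm --pt "0 0 -1 0 0 0" --pt "0 0 0 0 0 0"

```text
clock: 12.2
position: [0.5741, -0.0192, 0.123]
ee_rot: [-2.094, -0.976, -1.347]
force: [-1.3, -0.5, 10.3]
width: 0.536
gripper_force: 40.0
```

Contact with the bench came at TCP z = 0.1232, which matches the grip height. I lift about 1 mm off and ease towards the stop.

step_arm --pt "0 0 2 0 0 0" --pt "0 0 2.2 0 0 0" --pt "4 0.4 0 0 0 0" --pt "5 0.4 0 0 0 0" --pt "5 0.4 0 0 0 0" --pt "3 0.3 0 0 0 0" --pt "0 0 0 0 0 0" --pt "0 0 0 0 0 0"

```text
clock: 12.87
position: [0.5907, -0.0188, 0.1246]
ee_rot: [-2.099, -0.975, -1.343]
force: [-1.2, 0.8, -2.5]
width: 0.536
gripper_force: 40.0
```

```bash
python3 - <<'E'
from h import *
o=observe();R=Ro.from_rotvec(o['ee_rot']).as_matrix();g=o['position']-.019*R[:,2];d=R[:,2]*[1,1,0];d/=np.linalg.norm(d);print('C',g+.0057*d,o['position'],o['force'],o['joints'].round(2))
r=np.radians;print(delta([.5,0,.15],frame(r(50),r(-65)))[1])
E
python3 look.py p3
```

```text
C [ 0.58328189 -0.02764493  0.13255265] [ 0.59068797 -0.01875188  0.12463809] [-1.15515502  0.81819583 -2.5424387 ] [ 1.25  1.01 -1.04  2.14 -1.13  0.34  0.97]
[-0.009 -0.    -0.001]
```

View pics/p3.png

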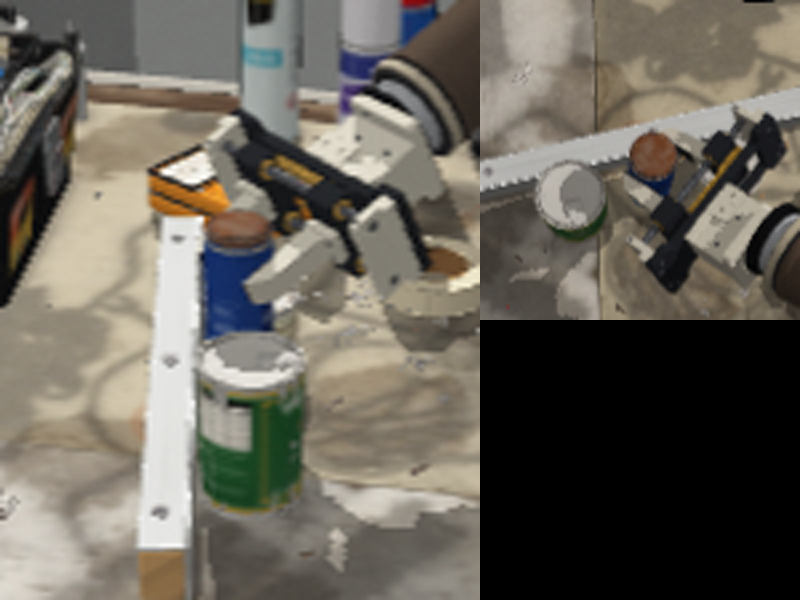

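The can is upright, with its cap at side crop (239,228) and top crop (654,156), a few mm short of the stop. I check the centring with the same top camera.

Run:
```python
from h import *
ct=cams.get_calibration('top');cs=cams.get_calibration('side')
tt=lambda a:(np.array(a,float)-[480,0]+.5)*.375-.5+[205,110]
ss=lambda a:(np.array(a,float)+.5)/4-.5+[200,90]
dd=np.array([-.208,.978,0]);n=np.array([.978,.208,0])
for z,c,p in((.167,ct,tt([654,154])),(.167,cs,ss([240,224]))):
    P=onz(c,[p],z)[0]
    A,B=((np.array([.5554,.0579,0]),np.array([.5917,-.1172,0])) if c is ct else (np.array([.5546,.0625,0]),np.array([.5921,-.1127,0])))
    f=np.array([.5686,.1883,0]) if c is ct else np.array([.5683,.1905,0])
    print(P,'off mid',(P-(A+B)/2)@dd,'to face',(f-P)@n)
```

```text
[ 0.58260519 -0.02916253  0.167     ] off mid -0.0014067361998834627 to face 0.031535135160935854
[ 0.58136907 -0.02406591  0.167     ] off mid -0.0006566297795653816 to face 0.031848154407489525
```

step_arm --pt "1 0.2 0 0 0 0" --pt "1 0.2 0 0 0 0" --pt "0 0 0 0 0 0"

```text
clock: 13.22
position: [0.5927, -0.0186, 0.1248]
ee_rot: [-2.099, -0.974, -1.343]
force: [0.6, -0.2, -1.8]
width: 0.534
gripper_force: 40.0
```

step_arm --pt "1 0.2 0 0 0 0" --pt "1 0.2 0 0 0 0" --pt "0 0 0 0 0 0"

```text
clock: 13.47
position: [0.5947, -0.0182, 0.1248]
ee_rot: [-2.099, -0.975, -1.343]
force: [-0.4, 0.3, -2.0]
width: 0.539
gripper_force: 40.0
```

step_arm --pt "0.7 0.15 0 0 0 0" --pt "0 0 0 0 0 0"

```text
clock: 13.63
position: [0.5954, -0.018, 0.1248]
ee_rot: [-2.099, -0.975, -1.343]
force: [-0.1, -0.5, -2.5]
width: 0.532
gripper_force: 40.0
```

step_arm --pt "0.7 0.15 0 0 0 0" --pt "0 0 0 0 0 0"

```text
clock: 13.8
position: [0.596, -0.0179, 0.1248]
ee_rot: [-2.099, -0.975, -1.343]
force: [-0.2, -0.8, -2.0]
width: 0.54
gripper_force: 40.0
```

step_arm --pt "0.7 0.15 0 0 0 0" --pt "0 0 0 0 0 0"

```text
clock: 13.97
position: [0.5967, -0.0177, 0.1248]
ee_rot: [-2.099, -0.975, -1.343]
force: [0.1, 0.2, -1.9]
width: 0.534
gripper_force: 40.0
```

step_arm --pt "0.5 0.1 0 0 0 0" --pt "0 0 0 0 0 0"

```text
clock: 14.13
position: [0.5972, -0.0176, 0.1248]
ee_rot: [-2.099, -0.975, -1.343]
force: [-0.3, 0.2, -1.7]
width: 0.539
gripper_force: 40.0
```

step_arm --pt "0.5 0.1 0 0 0 0" --pt "0 0 0 0 0 0"

```text
clock: 14.3
position: [0.5976, -0.0174, 0.1247]
ee_rot: [-2.099, -0.974, -1.343]
force: [-2.2, -0.1, -1.4]
width: 0.54
gripper_force: 40.0
```

step_arm --pt "0.5 0.1 0 0 0 0" --pt "0 0 0 0 0 0"

```text
clock: 14.47
position: [0.5979, -0.0172, 0.1247]
ee_rot: [-2.099, -0.975, -1.343]
force: [-2.2, -0.3, -1.1]
width: 0.534
gripper_force: 40.0
```

step_arm --pt "0.5 0.1 0 0 0 0" --pt "0 0 0 0 0 0"

```text
clock: 14.63
position: [0.5983, -0.0169, 0.1247]
ee_rot: [-2.099, -0.975, -1.343]
force: [-2.9, 0.7, -0.5]
width: 0.535
gripper_force: 40.0
```

The can touched the stop at about 2–3 N. I lower it the last millimetre onto the bench.

step_arm --pt "0 0 -0.8 0 0 0" --pt "0 0 -0.8 0 0 0" --pt "0 0 0 0 0 0"

```text
clock: 14.88
position: [0.5985, -0.0172, 0.1232]
ee_rot: [-2.099, -0.974, -1.343]
force: [-4.4, -0.6, 1.0]
width: 0.537
gripper_force: 40.0
```

step_arm --pt "0 0 -0.5 0 0 0" --pt "0 0 0 0 0 0"

```text
clock: 15.05
position: [0.5986, -0.017, 0.1232]
ee_rot: [-2.098, -0.975, -1.344]
force: [-5.2, -1.2, 3.2]
width: 0.537
gripper_force: 40.0
```

step_arm --pt "0 0 0 0 0 0" --pt "0 0 0 0 0 0" --pt "0 0 0 0 0 0" --force 3

```text
clock: 15.3
position: [0.5988, -0.017, 0.1232]
ee_rot: [-2.098, -0.975, -1.344]
force: [-3.1, 0.6, 2.8]
width: 0.545
gripper_force: 3.0
```

step_arm --pt "0 0 0 0 0 0" --pt "0 0 0 0 0 0" --pt "0 0 0 0 0 0" --pt "0 0 0 0 0 0" --gripper 0.64

```text
clock: 15.63
position: [0.5989, -0.0178, 0.1225]
ee_rot: [-2.1, -0.974, -1.343]
force: [-0.1, 1.0, -0.3]
width: 0.638
gripper_force: 0.0
```

```bash
python3 look.py p4; python3 -c "
from h import *
o=observe();print(o['force'],o['position'],o['width'],o['gripper_force'])"
```

```text
[0.56522571 0.1432584  0.05815683] [ 0.5988041  -0.01759641  0.12254481] 0.6398227763742221 0.0
```

View pics/p4.png

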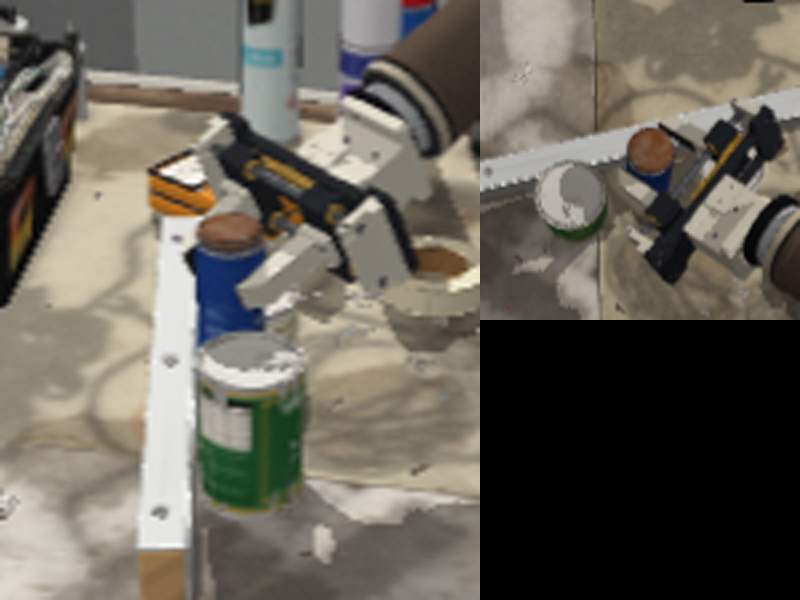

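The can stands released against the stop, with its cap at top crop (651,148). I withdraw straight back along the fingers.

step_arm --pt "-2.9 -3.5 2.1 0 0 0" --pt "-4.7 -5.6 3.3 0 0 0" --pt "-5.8 -7 4.2 0 0 0" --pt "-5.8 -7 4.2 0 0 0" --pt "-5.8 -7 4.2 0 0 0" --pt "-5.8 -7 4.2 0 0 0" --pt "-5.8 -7 4.2 0 0 0" --pt "-8 -10 10 0 0 0" --pt "-8 -10 15 0 0 0" --pt "-8 -10 20 0 0 0" --pt "-8 -10 25 0 0 0" --pt "-8 -10 25 0 0 0" --pt "-8 -10 25 0 0 0" --pt "0 0 0 0 0 0" --pt "0 0 0 0 0 0"

```text
clock: 16.98
position: [0.5138, -0.1228, 0.2697]
ee_rot: [-2.103, -0.976, -1.344]
force: [0.4, 0.1, -1.7]
width: 0.639
gripper_force: 0.0
```

```bash
python3 look.py p5
```

```text
(no output)
```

View pics/p5.png

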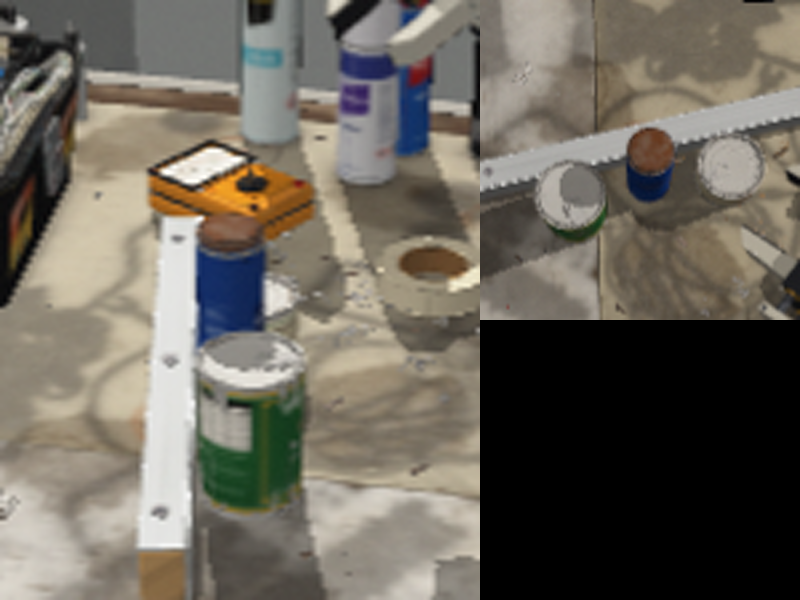

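Run:
```python
from h import *
ct=cams.get_calibration('top');cs=cams.get_calibration('side')
tt=lambda a:(np.array(a,float)-[480,0]+.5)*.375-.5+[205,110]
ss=lambda a:(np.array(a,float)+.5)/4-.5+[200,90]
dd=np.array([-.208,.978,0]);n=np.array([.978,.208,0])
for c,p in((ct,tt([651,149])),(cs,ss([232,228]))):
    P=onz(c,[p],.165)[0]
    A,B,f=[np.array(v) for v in(([.5554,.0579,0],[.5917,-.1172,0],[.5686,.1883,0]) if c is ct else ([.5546,.0625,0],[.5921,-.1127,0],[.5683,.1905,0]))]
    print(P,'off mid',(P-(A+B)/2)@dd,'to face',(f-P)@n)
for k,r in(('t',(195,130,160,120)),('s',(215,135,110,60))):
    a=cv2.imread({'t':'pics/top0.png','s':'pics/side0.png'}[k],0);b=cv2.imread(f'pics/p5_{k}.png',0)
    for nm,(u,v,w,h) in(({'tall':(225,172,26,24),'short':(286,160,26,24),'tape':(325,198,36,36),'meter':(352,128,44,48)} if k=='t' else {'tallS':(248,190,30,26)})).items():
        s=cv2.phaseCorrelate(np.float64(a[v:v+h,u:u+w]),np.float64(b[v:v+h,u:u+w]));print(nm,np.round(s[0],2),round(s[1],2))
```

```text
[ 0.58823673 -0.02639892  0.165     ] off mid 0.00012471570781555342 to face 0.02545265845872229
[ 0.58638912 -0.02075213  0.165     ] off mid 0.0015400758997849034 to face 0.026249287497684667
tall [0.48 0.22] 0.85
short [ 0.47 -0.04] 1.0
tape [0.86 0.9 ] 0.25
meter [0.5  0.07] 0.8
tallS [-0.   0.5] 1.0
```

```bash
python3 -c "
from cell import job
print(job.sign_off())"
```

```text
the job is handed in; nothing more can be done
None
```

The blue can stands upright, brown top up, within about 2 mm of midway between the tins and eased against the stop at about 5 N or less, with nothing else visibly moved; handed in at about 17 s of the 37 s, though I viewed 11 pictures against the limit of 10.

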